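# Clear the oil pot from the reject box and bin the small union

### The arm

A 6-joint arm with a two-finger parallel gripper is mounted at the origin on a cart in front of the work surface, level with it; the furniture and walls round the work are solid. World frame = base frame: x ahead of the robot, y to its left, z up, the work surface at z = 0. Lengths are in m, angles in rad, forces in N, time in s.
With the tool pointing down it reaches from about 0.35 to 1 m from the base axis. Payload 7.1 kg.
Tool frame: the origin (TCP) lies between the finger pads; the fingertips stand 22 mm ahead of it and the grasp point (between the pads) lies 3 mm ahead of it; z points along the fingers, y is the line along which they close (so a half turn about z gives the same grasp; the last joint's range is limited). The gripper opens to 85 mm and grips with 20 to 120 N. Pads are 22 mm wide; open, the fingers measure 114 mm over their backs; the gripper's body (76 mm by 85 mm) begins 54 mm behind the grasp point. The pads swing forward as they close: fully open they stand 13 mm farther back than shut.
Start: joints at [1.15, 0.423, 1.63, -0, 1.089, -0.019], TCP at [0.244, 0.575, 0.253] pointing down, gripper open.
Joint ranges: [-3, 3], [-0.9, 2.11], [0.09, 2.58], [-1.31, 4.45], [0.11, 2.69], [-2.54, 2.54]. Speed limits (rad/s): [2.39, 2.39, 3.01, 3.14, 3.14, 3.14].

### API

Orientations are given as a rotation vector (axis times angle).
In Python, from rig import manip gives the robot as it stands. The module is installed in compiled form; this text tells all that it offers. Calls block until the motion is done:
- manip.move_to(position, orientation): joint-space move of the TCP to a pose.
- manip.servo_line(position, orientation=None, rate=0.15): straight line of the TCP; orientation=None keeps the orientation; rate is the mean speed in m/s.
- manip.set_joints(angles): joint-space move.
- manip.command_gripper(opening, f_grip=None): finger opening in m; f_grip is the grip in N (None keeps the last); returns when the fingers have stopped.
- manip.hold(seconds).
- manip.solve_ik(position, orientation): joint angles nearest the present ones, or None.
- manip.camera(name): name is "scene" or "top" or "wrist"; returns a dict with "image" (480x640x3 uint8, red, green, blue), "fx", "fy", "cx", "cy" (pixels), "k1" (the pictures are not rectified: a ray, as slopes to the right and down, at radius r is drawn at 1 + k1 r^2 times it, then the intrinsics apply), "cam_to_world" (4x4, takes a point from camera to world coordinates); the wrist camera has in their place "mount" (4x4, takes a point from camera to tool coordinates, whose origin is the TCP and whose axes are the flange's). Camera axes: x right, y down, z forward; pixel columns grow to the right and rows downward; lengths in m; the calibration is good to about 2 mm. A picture is of the moment at which its call begins: read the wrist's pose just before it. There is no depth.
A pose or a line that the arm cannot do raises manip.IKError and nothing moves.
- manip.sign_off(): hands the job in; it is judged then, once.
Readings, each from a call of its own:
- manip.get_time(): time.
- manip.get_joint_positions(): joint angles.
- manip.get_joint_vel(): joint speeds.
- manip.get_tau(): joint torques, N m.
- manip.get_position(): TCP position.
- manip.get_ee_rot(): TCP orientation.
- manip.get_contact_force(): force on the tool from outside, world axes, zero at the start.
- manip.get_torque(): the same for the moment, N m.
- manip.get_width(): finger opening in m.
- manip.get_grip_force(): force on a finger pad.
Only numpy, scipy, OpenCV 4.12 (cv2) and the standard library are available. Lean on these libraries where they do the work, as an engineer would, in place of code of your own. Each camera call takes 0.05 s, during which the arm holds its last target. There are 200 camera calls.

### The job

The lidded oil pot stands on its ring stand in the way of the reject box's bottom-hinged flap: lift it off by its handle, keep it upright, and set it down gently, flat inside the shallow drip tray on the right. Then pull the flap down all the way, lay the smaller of the two black threaded unions on the open flap and let go of it, and push the flap up until it is fully shut with the union inside the box. Leave the larger union, the grease jar and the screw cap where they are.

Things in the scene. Friction and masses are not known exactly. Their poses are not given: they have to be found in the camera images.
- oil_pot: Loose steel canister with a dark domed lid and a fixed bow handle: 88 mm across, lid top 91 mm up, 146 mm high over the handle, about 0.45 kg. Origin at the centre of its underside, z up. The grip is a black bar 12 mm thick (x), 66 mm long (the pot's y), 16 mm high, its centre 138 mm above the origin on the axis; 39 mm free under it.
- pot_handle (a point): Centre of the pot's grip bar; axes as the pot's (the bar runs along y).
- stand: Fixed dark steel three-legged ring stand, 96 mm across, top 40 mm above the bench, in front of the reject box. Origin at the centre of its foot.
- drip_tray: Fixed shallow square steel tray, 140 x 140 mm, rim 12 mm high, walls 4 mm, floor 4 mm thick (132 mm clear inside). On the bench right of the small control box. Origin at the centre of its underside, axes along its sides.
- reject_box: Fixed grey sheet-metal box, 172 mm wide (y), 145 mm deep, 195 mm high, roofed; its front is closed by the flap. Origin on the bench at the middle of its front, under the hinge line; +x points from the front into the box, so the box spans x 0 to 145 mm.
- flap (a joint): Angle of the flap in rad: 0 upright and shut, 1.4 fully down (80 degrees, the stop). The hinge is stiff, and the flap stays where it is left.
- flap_hinge (a point): Middle of the hinge line, 60 mm above the bench at the box's front; axes turn with the flap: z up the panel, y along the hinge, x to the inner face. Panel 156 mm wide (y), 130 long (z), 6 thick (x 0 to 6), with 21 mm side curbs inside (146 between them) and, at the hinge, a 105 mm shelf square to it that carries what lies in the box. Fully open, the panel rises outward by 10 degrees.
- flap_bar (a point): Centre of the flap's handle: a round steel bar 10 mm thick and 80 mm long along y, on two posts above the panel's free edge, 175 mm from the hinge and 40 mm clear of the edge. Shut it stands on top of the box, 235 mm above the bench, free on both sides.
- union_small: The smaller of two black threaded unions (short tubes with a wide flange): 59 mm across, 40 mm high, standing; the 59 mm part runs from 14 to 40 mm up, below it the neck is 48 mm across. 0.06 kg. Origin at the centre of its underside.
- union_large: The larger union, 69 mm across, 46 mm high; not to be moved. The two may stand in either place.
- grease_jar: Bystander: round jar with lid, 63 mm across, 53 mm high.
- cap_b: Bystander: black screw cap with a hexagon head, 86 mm across, 60 mm high.
Mind the look-alikes: they are no part of the job. Leave any pink look-alike of the union_small alone.

How it is judged:
On the way, in this order (a step that is already met when the one before it is completed fails the run):
1. the oil pot stands flat inside the drip tray, let go of, with the flap still shut (horizontal distance between oil_pot and drip_tray below 0.04 m and z of oil_pot in the frame of drip_tray below 0.008 m and angle between oil_pot's own z axis and vertical below 0.08 rad and contact force between oil_pot and the fingers below 0.2 N and value of joint flap below 0.15 rad), for 0.3 s.
2. the flap is pulled all the way down (value of joint flap above 1.25 rad), for 0.2 s.
3. the smaller union lies on the open flap, let go of (value of joint flap above 1.15 rad and z of union_small in the frame of flap_hinge between -0.005 and 0.135 m and x of union_small in the frame of flap_hinge between 0 and 0.08 m and y of union_small in the frame of flap_hinge between -0.075 and 0.075 m and contact force between union_small and the fingers below 0.2 N and linear speed of union_small below 0.05 m/s), for 0.3 s.
At the end, for the whole second after the job is handed in: The flap is shut (under 0.07 rad) with the smaller union anywhere inside the reject box; the oil pot stands upright (within 0.08 rad) and at rest on the floor of the drip tray, its axis within 40 mm of the tray's centre (value of joint flap below 0.07 rad and x of union_small in the frame of reject_box between 0.003 and 0.142 m and y of union_small in the frame of reject_box between -0.083 and 0.083 m and z of union_small in the frame of reject_box between 0.05 and 0.19 m and horizontal distance between oil_pot and drip_tray below 0.04 m and z of oil_pot in the frame of drip_tray below 0.008 m and angle between oil_pot's own z axis and vertical below 0.08 rad and linear speed of oil_pot below 0.02 m/s); the robot touches nothing.
It fails at once if the oil pot is tipped by more than 0.5 rad (angle between oil_pot's own z axis and vertical above 0.5 rad).
It fails at once if the oil pot is dropped (falls faster than 0.5 m/s out of the fingers) (contact force between oil_pot and the fingers below 0.1 N and linear speed of oil_pot above 0.5 m/s).
It fails at once if the oil pot lands on the tray at over 0.35 m/s (contact force between oil_pot and drip_tray above 1 N and linear speed of oil_pot above 0.35 m/s).
It fails at once if the larger union, the grease jar or the screw cap is moved by more than 30 mm (distance of any of union_large, grease_jar, cap_b from where it was at the start of the episode above 0.03 m).
It also fails if it takes over 72 s, if anything falls off the work surface, if the arm or the gripper's body presses on something with over 40 N, if the wrist force passes 120 N, or if a joint passes its speed limit or range.

## Working session

There is one attempt and no reset: what is moved stays moved. The work goes in short steps, each a Python script; the robot and the scene stay as the last script left them, time stands still between calls to the robot, and variables do not carry over. Pictures are saved under pics/ and viewed, at most 10 in all, crops included, and the job is handed in when it is done.

```bash
mkdir -p pics; cat > h.py <<'E'
import numpy as np, cv2
from rig import manip
from scipy.spatial.transform import Rotation as R
def cam(n):
    if n=="wrist":
        T=np.eye(4);T[:3,3]=manip.get_position();T[:3,:3]=R.from_rotvec(manip.get_ee_rot()).as_matrix()
        c=manip.camera(n);c["cam_to_world"]=T@np.array(c["mount"])
    else: c=manip.camera(n)
    return c
def ray(c,u,v):
    K=np.array([[c["fx"],0,c["cx"]],[0,c["fy"],c["cy"]],[0,0,1.]])
    p=cv2.undistortPoints(np.array([[[u,v]]],float),K,np.array([c["k1"],0,0,0,0.]))[0,0]
    T=np.array(c["cam_to_world"]);return T[:3,3],T[:3,:3]@np.array([p[0],p[1],1.])
def onz(c,u,v,z):
    o,d=ray(c,u,v);return o+d*(z-o[2])/d[2]
def proj(c,P):
    T=np.linalg.inv(np.array(c["cam_to_world"]));p=T[:3,:3]@np.array(P)+T[:3,3]
    x,y=p[:2]/p[2];s=1+c["k1"]*(x*x+y*y);return np.array([c["fx"]*x*s+c["cx"],c["fy"]*y*s+c["cy"]])
def save(c,f): cv2.imwrite("pics/"+f,c["image"][:,:,::-1])
E
python3 - <<'E'
from h import *
for n in("scene","top"):
    c=cam(n);save(c,n+".png");print(n,np.round(c["cam_to_world"],3).tolist(),c["fx"],c["k1"])
print(manip.get_ee_rot(),manip.get_time())
E
```

```text
scene [[0.702, -0.525, 0.48, 0.018], [-0.712, -0.511, 0.482, -0.608], [-0.008, -0.681, -0.733, 1.025], [0.0, 0.0, 0.0, 1.0]] 579.4527018204984 -0.055213347791031694
top [[-0.123, -0.968, 0.217, 0.348], [-0.992, 0.12, -0.028, -0.028], [0.001, -0.218, -0.976, 1.155], [0.0, 0.0, 0.0, 1.0]] 449.7229915764059 -0.00749401984400768
[-6.26890508e-01 -3.07808812e+00  2.18944024e-03] 0.1
```

View pics/scene.png

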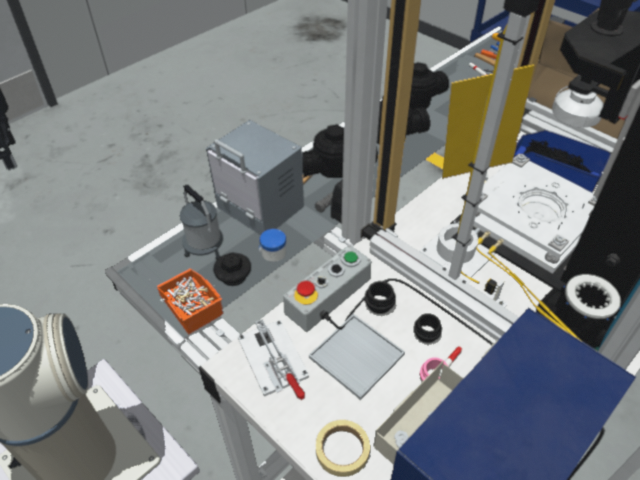

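View pics/top.png

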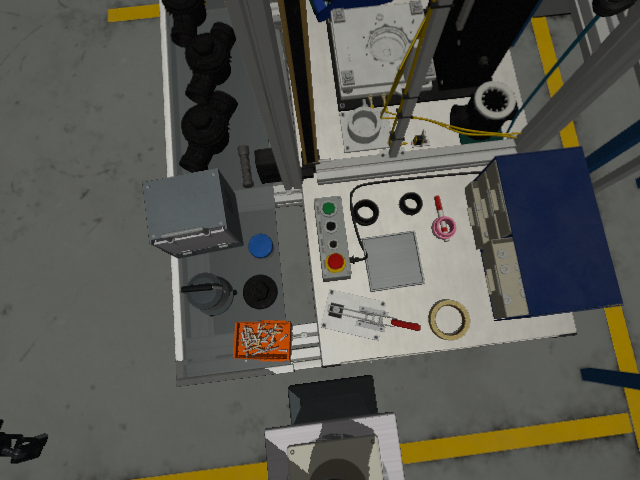

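Scene view: the pot is at (200,225), box (255,175), cap_b (232,267), jar (272,243), tray (357,356).
Candidates for the small union are black rings in the top view at (366,212) and (410,203), the pink look-alike at (444,228), and black cap_b at (260,291). Next I'll measure the two black rings and take close crops.

```bash
python3 - <<'E'
from h import *
t=cam("top");s=cam("scene")
def crop(c,x0,y0,w,h,W,H): return cv2.resize(np.ascontiguousarray(c["image"][y0:y0+h,x0:x0+w,::-1]),(W,H),interpolation=cv2.INTER_CUBIC)
m=np.vstack([np.hstack([crop(t,140,160,133,100,400,300),crop(s,170,110,133,100,400,300)]),
             np.hstack([crop(t,170,240,133,100,400,300),crop(t,345,180,133,100,400,300)])])
cv2.imwrite("pics/m1.png",m)
def blobs(c,roi,thr):
    x0,y0,x1,y1=roi;g=c["image"][y0:y1,x0:x1].max(2)
    k=cv2.morphologyEx((g<thr).astype(np.uint8),cv2.MORPH_OPEN,np.ones((5,5)))
    for q in cv2.findContours(k,cv2.RETR_EXTERNAL,cv2.CHAIN_APPROX_NONE)[0]:
        if len(q)<20: continue
        q=q[:,0]+[x0,y0];yield q
for nm,c,roi in(("top",t,(350,188,430,235)),("scene",s,(360,275,450,345))):
    for q in blobs(c,roi,75):
        for z in (.04,.046):
            P=np.array([onz(c,u,v,z)[:2] for u,v in q]);(x,y),r=cv2.minEnclosingCircle(P.astype(np.float32))
            print(nm,q.mean(0).round(),z,round(x,4),round(y,4),"dia",round(2*r,4))
# tray by colour
for nm,c,roi in(("top",t,(355,225,435,297)),("scene",s,(300,310,410,400))):
    x0,y0,x1,y1=roi;im=c["image"][y0:y1,x0:x1];print(nm,"tray px",c["image"][265 if nm=="top" else 356,395 if nm=="top" else 357],c["image"][290,360] )
    g=im.max(2);k=cv2.morphologyEx(((g>110)&(g<190)).astype(np.uint8),cv2.MORPH_OPEN,np.ones((5,5)))
    q=max(cv2.findContours(k,cv2.RETR_EXTERNAL,cv2.CHAIN_APPROX_NONE)[0],key=cv2.contourArea)[:,0]+[x0,y0]
    P=np.array([onz(c,u,v,.012)[:2] for u,v in q]).astype(np.float32);print(cv2.minAreaRect(P))
E
```

```text
top [363. 212.] 0.04 0.6488 -0.1468 dia 0.0772
top [363. 212.] 0.046 0.6472 -0.1461 dia 0.0768
top [410. 203.] 0.04 0.656 -0.2702 dia 0.0625
top [410. 203.] 0.046 0.6543 -0.2689 dia 0.0622
scene [428. 328.] 0.04 0.6503 -0.2878 dia 0.0701
scene [428. 328.] 0.046 0.6464 -0.2897 dia 0.0697
scene [380. 297.] 0.04 0.6444 -0.1674 dia 0.0868
scene [380. 297.] 0.046 0.6406 -0.1701 dia 0.0863
top tray px [124 127 124] [195 194 184]
((0.5180885195732117, -0.21743135154247284), (0.1978689432144165, 0.1850534975528717), 82.93809509277344)
scene tray px [186 194 197] [232 233 231]
((0.5047807693481445, -0.07476687431335449), (0.04414775222539902, 0.021640202030539513), 44.35553741455078)
```

View pics/m1.png

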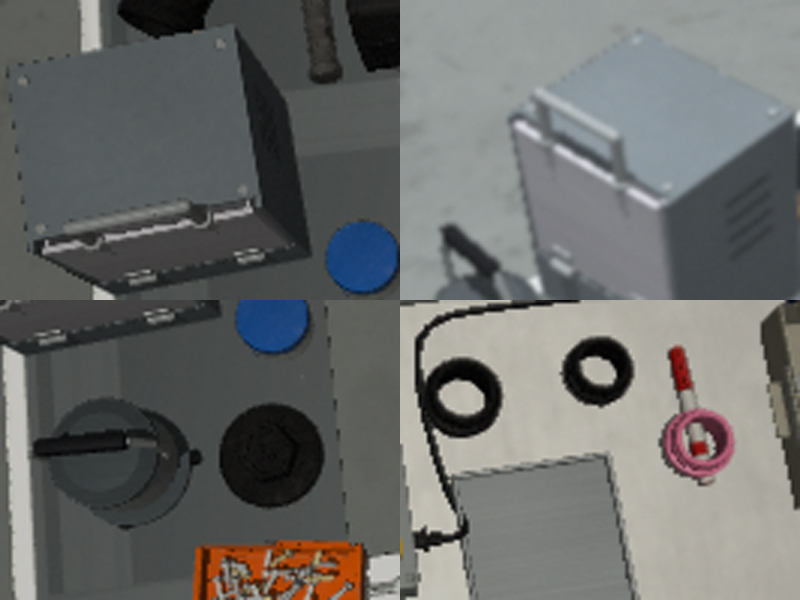

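The right-hand black ring at (410,203) is clearly the smaller one: about 62 mm against 77 mm by the same measure. The pink one is the decoy. Next I'll triangulate the handle, flap bar, box and tray.

```bash
python3 - <<'E'
from h import *
t=cam("top");s=cam("scene")
def tri(a,b):
    o1,d1=ray(t,*a);o2,d2=ray(s,*b);d1=d1/np.linalg.norm(d1);d2=d2/np.linalg.norm(d2)
    A=np.stack([d1,-d2],1);k=np.linalg.lstsq(A,o2-o1,rcond=None)[0];p,q=o1+k[0]*d1,o2+k[1]*d2
    return ((p+q)/2).round(4),np.linalg.norm(p-q).round(4)
print("pot bar z.178");print([onz(t,*p,.178).round(4) for p in((182,289),(212.6,287))],[onz(s,*p,.178).round(4) for p in((184.4,186.5),(202.2,201.4))])
print(tri((182,289),(184.4,186.5)),tri((212.6,287),(202.2,201.4)))
print("flap bar z.235");print([onz(t,*p,.235).round(4) for p in((161,236.5),(202.5,229.5))],[onz(s,*p,.235).round(4) for p in((215.5,141),(242.1,156.5))])
print("roof",[onz(t,*p,.195)[:2].round(4) for p in((142.7,181.6),(218.8,168.3),(225.8,228.1),(149.3,238.8))])
a=[(362.3,239.2),(413.8,231.5),(425,284),(372,291)];b=[(356,318),(404,352),(361,397),(311,354)]
for c,q in((t,a),(s,b)):
    P=np.array([onz(c,*p,.012)[:2] for p in q]);print("tray",P.round(4).tolist(),P.mean(0).round(4),cv2.minAreaRect(P.astype(np.float32)))
print("jar",onz(t,261,246,.053).round(3),"cap",onz(t,259,291,.06).round(3))
for p in([.56,.33,.42],):
  for a in range(-180,180,30):
    q=manip.solve_ik(p,(R.from_euler('z',a,degrees=True)*R.from_euler('x',180,degrees=True)).as_rotvec());print(a,None if q is None else np.round(q,2))
E
```

```text
pot bar z.178
[array([0.4875, 0.2824, 0.178 ]), array([0.4837, 0.2162, 0.178 ])] [array([0.4869, 0.2807, 0.178 ]), array([0.4849, 0.2136, 0.178 ])]
(array([0.488 , 0.283 , 0.1759]), np.float64(0.0003)) (array([0.485 , 0.2161, 0.176 ]), np.float64(0.0023))
flap bar z.235
[array([0.5949, 0.3024, 0.235 ]), array([0.5992, 0.2151, 0.235 ])] [array([0.5958, 0.2955, 0.235 ]), array([0.6015, 0.21  , 0.235 ])]
roof [array([0.7375, 0.3527]), array([0.7481, 0.1804]), array([0.607 , 0.1746]), array([0.6036, 0.3425])]
tray [[0.583, -0.1368], [0.5868, -0.2731], [0.4478, -0.2791], [0.4469, -0.1427]] [ 0.5161 -0.2079] ((0.5154190063476562, -0.20792880654335022), (0.14119653403759003, 0.1363217830657959), 2.488027334213257)
tray [[0.5817, -0.1521], [0.5872, -0.2787], [0.4512, -0.2833], [0.4519, -0.1467]] [ 0.518  -0.2152] ((0.519503116607666, -0.21533939242362976), (0.13666024804115295, 0.1359482705593109), 89.709228515625)
jar [0.588 0.121 0.053] cap [0.477 0.134 0.06 ]
-180 [ 0.51  0.33  1.39  0.    1.43 -1.06]
-150 [ 0.51  0.33  1.39  0.    1.43 -1.58]
-120 [ 0.51  0.33  1.39  0.    1.43 -2.1 ]
-90 None
-60 None
-30 None
0 [ 0.51  0.33  1.39 -0.    1.43  2.08]
30 [ 0.51  0.33  1.39 -0.    1.43  1.56]
60 [ 0.51  0.33  1.39 -0.    1.43  1.04]
90 [ 0.51  0.33  1.39 -0.    1.43  0.51]
120 [ 0.51  0.33  1.39 -0.    1.43 -0.01]
150 [ 0.51  0.33  1.39 -0.    1.43 -0.53]
```

```bash
cat >> h.py <<'E'
def down(a): return (R.from_euler('z',a,degrees=True)*R.from_euler('x',180,degrees=True)).as_rotvec()
def st(m=""): print(m,round(manip.get_time(),2),np.round(manip.get_position(),4),"F",np.round(manip.get_contact_force(),1),"w",round(manip.get_width(),4),"g",round(manip.get_grip_force(),1))
E
python3 - <<'E'
from h import *
o=down(87.4)
manip.move_to([.486,.248,.33],o);st()
manip.command_gripper(.06)
manip.servo_line([.486,.248,.181],o,rate=.15);st()
manip.command_gripper(0.0,60);st("grip")
manip.servo_line([.486,.248,.30],o,rate=.1);st("lift")
c=cam("scene");save(c,"lift.png")
manip.servo_line([.517,-.211,.30],o,rate=.2);st("over")
c=cam("wrist");save(c,"over.png");c2=cam("scene")
cv2.imwrite("pics/over2.png",np.hstack([cv2.resize(c["image"],(400,300)),cv2.resize(c2["image"][200:440,240:560],(400,300))])[:,:,::-1])
E
```

```text
1.83 [0.4857 0.2487 0.3298] F [-0.6  1.1 -0.1] w 0.0853 g 0.0
 3.35 [0.4866 0.2482 0.1818] F [ 0.3 -0.9 -0.3] w 0.0596 g 0.0
grip 3.84 [0.486  0.2481 0.1815] F [-2.8  0.4  5.2] w 0.0109 g 59.1
lift 5.18 [0.4856 0.2478 0.2992] F [-0.4  0.8 -4.7] w 0.0108 g 58.4
over 7.68 [ 0.517  -0.2103  0.3   ] F [ 0.7  0.3 -3.9] w 0.0108 g 58.4
```

View pics/over2.png

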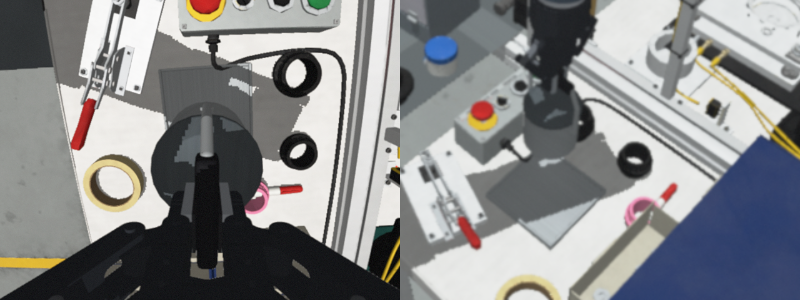

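Left half is the wrist view: the pot is held over the tray, the small union is at (298,152) and the large one at (297,73). On the right the pot hangs upright. I'll lower it gently.

```bash
python3 - <<'E'
from h import *
manip.servo_line([.517,-.211,.165],rate=.12)
z=.152
while z>.138:
    manip.servo_line([.517,-.211,z],rate=.03);f=manip.get_contact_force()[2]
    if f>1: break
    z-=.0015
st("down")
manip.command_gripper(.045);st("rel")
manip.servo_line([.517,-.211,.24],rate=.15);manip.hold(.2);st()
# union look from above
manip.move_to([.60,-.27,.30],down(90));manip.hold(.2);st()
c=cam("wrist");save(c,"un.png");s=cam("scene");np.save("pics/un.npy",c["cam_to_world"])
print(c["mount"])
cv2.imwrite("pics/un2.png",np.hstack([cv2.resize(c["image"],(400,300)),cv2.resize(s["image"][200:440,240:560],(400,300))])[:,:,::-1])
E
```

```text
down 10.89 [ 0.5173 -0.2112  0.1456] F [-2.6  1.   6.2] w 0.0108 g 59.9
rel 11.32 [ 0.5171 -0.2111  0.1445] F [-1.  -0.8 -0.7] w 0.0449 g 0.0
 12.3 [ 0.5165 -0.2107  0.2388] F [-0.4  0.1 -0.1] w 0.0447 g 0.0
 13.04 [ 0.5988 -0.2692  0.2988] F [-0.1 -0.3 -0.5] w 0.0452 g 0.0
[[-3.05080384e-04 -9.52222289e-01 -3.05405663e-01  7.88189191e-02]
 [ 9.99999781e-01 -4.69906089e-04  4.66182368e-04  9.12854584e-04]
 [-5.87421222e-04 -3.05405454e-01  9.52222224e-01 -1.19963385e-01]
 [ 0.00000000e+00  0.00000000e+00  0.00000000e+00  1.00000000e+00]]
```

View pics/un2.png

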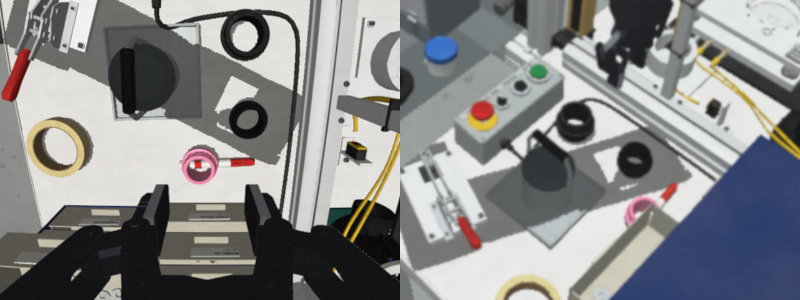

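The pot sits centred in the tray, and the small union is in the wrist view at about (395,190) full-res. Now I'll measure the union from that image and check the IK for the flap arc.

```bash
cat >> h.py <<'E'
TH=np.radians(3.0);BX=np.array([np.cos(TH),np.sin(TH),0]);BY=np.array([-np.sin(TH),np.cos(TH),0]);Z=np.array([0,0,1.])
HINGE=np.array([.598,.256,.06]) # hinge line under the bar
def barpose(phi,psi,r=.175,back=0,a=93):
    p=HINGE-BX*np.sin(phi)*r+Z*np.cos(phi)*r
    o=R.from_rotvec(-psi*BY)*R.from_rotvec(down(a))
    tz=o.as_matrix()[:,2]
    return p-tz*(.003+back),o.as_rotvec()
E
python3 - <<'E'
from h import *
im=cv2.imread("pics/un.png");T=np.load("pics/un.npy")
c=manip.camera("wrist");c["cam_to_world"]=T
k=(im[140:245,340:450].max(2)<45).astype(np.uint8);k=cv2.morphologyEx(k,cv2.MORPH_OPEN,np.ones((5,5)))
q=max(cv2.findContours(k,cv2.RETR_EXTERNAL,cv2.CHAIN_APPROX_NONE)[0],key=cv2.contourArea)[:,0]+[340,140]
for z in(.014,.04):
  P=np.array([onz(c,u,v,z)[:2] for u,v in q]).astype(np.float32);print(z,P.min(0),P.max(0),cv2.minEnclosingCircle(P))
print(T[:3,3])
for phi in np.linspace(0,1.42,8):
  print(round(phi,2),[None if (x:=manip.solve_ik(*barpose(phi,s*phi,back=.0))) is None else np.round(x,2).tolist() for s in(0,.6,1)])
n=np.array(BX*np.cos(1.4)+Z*np.sin(1.4));print(manip.solve_ik([.5,.25,.12],(R.from_rotvec(.17*BY)*R.from_rotvec(down(183))).as_rotvec()),manip.solve_ik([.652,-.275,.03],down(195)))
E
```

```text
0.014 [ 0.6344324 -0.3085194] [ 0.6934806  -0.24972071] ((0.6639513373374939, -0.2788815200328827), 0.03063165210187435)
0.04 [ 0.63221985 -0.30094078] [ 0.6874764  -0.24591784] ((0.6598432660102844, -0.27320608496665955), 0.028671132400631905)
[ 0.59997808 -0.19049947  0.41889183]
0.0 [[0.39, 0.48, 1.58, -0.0, 1.08, 0.33], [0.39, 0.48, 1.58, -0.0, 1.08, 0.33], [0.39, 0.48, 1.58, -0.0, 1.08, 0.33]]
0.2 [[0.4, 0.43, 1.66, -0.0, 1.05, 0.35], [0.43, 0.39, 1.74, -0.06, 0.9, 0.41], [0.44, 0.37, 1.78, -0.11, 0.81, 0.45]]
0.41 [[0.42, 0.4, 1.74, -0.0, 1.0, 0.37], [0.47, 0.33, 1.88, -0.15, 0.71, 0.52], [0.51, 0.29, 1.97, -0.35, 0.53, 0.73]]
0.61 [[0.45, 0.39, 1.82, -0.0, 0.94, 0.39], [0.53, 0.29, 2.02, -0.33, 0.53, 0.74], [0.59, 0.28, 2.15, -1.06, 0.34, 1.5]]
0.81 [[0.46, 0.39, 1.88, -0.0, 0.87, 0.41], [0.59, 0.3, 2.15, -0.74, 0.36, 1.2], [0.7, 0.36, 2.29, 4.3, 0.49, 2.51]]
1.01 [[0.48, 0.41, 1.94, -0.0, 0.79, 0.43], None, None]
1.22 [[0.49, 0.44, 1.99, -0.0, 0.71, 0.44], None, None]
1.42 [[0.5, 0.5, 2.01, -0.0, 0.63, 0.45], None, None]
[ 0.41257589  0.57248487  1.76001408  0.07237536  0.96959626 -1.25633026] [-4.15957070e-01  8.13749354e-01  1.51668435e+00 -4.44089210e-16
  8.11158950e-01 -2.24855278e+00]
```

```bash
python3 - <<'E'
from h import *
S=.2
P=[barpose(f,S*f) for f in np.linspace(0,1.42,12)]
assert all(manip.solve_ik(*p) is not None for p in P)
manip.move_to([.48,0,.38],down(90))
p,o=barpose(0,0,back=.10);manip.move_to(p,o);manip.command_gripper(.05)
manip.servo_line(*barpose(0,0),rate=.12);st("at bar")
manip.command_gripper(0,70);st("grip")
for p,o in P[1:]:
    manip.servo_line(p,o,rate=.12);st()
    if np.linalg.norm(manip.get_contact_force())>60: print("STOP");break
c=cam("wrist");s=cam("scene")
cv2.imwrite("pics/flap.png",np.hstack([cv2.resize(c["image"],(400,300)),cv2.resize(s["image"][100:340,140:460],(400,300))])[:,:,::-1])
E
```

```text
at bar 16.67 [0.5985 0.2562 0.2388] F [ 0.4 -0.5 -0.2] w 0.0502 g 0.0
grip 17.13 [0.5983 0.2561 0.2388] F [-0.2 -1.4  4. ] w 0.0076 g 68.4
 17.48 [0.5753 0.2544 0.2372] F [-0.9 -4.4  6.5] w 0.0076 g 68.8
 17.82 [0.5526 0.2528 0.2318] F [-1.3 -5.7  3.5] w 0.0077 g 71.9
 18.16 [0.5307 0.2515 0.2248] F [-5.1 -7.6  7.6] w 0.0073 g 71.1
 18.5 [0.5107 0.2499 0.2147] F [ -2.8 -11.1   6.1] w 0.0076 g 70.9
 18.84 [0.4918 0.249  0.2015] F [ 1.3 -8.6 -0.8] w 0.0074 g 71.5
 19.18 [0.4751 0.2474 0.1862] F [  7.7 -13.3  -8.5] w 0.0074 g 71.5
 19.52 [0.4596 0.2463 0.1693] F [  8.7 -15.3  -8. ] w 0.0075 g 70.4
 19.87 [0.4467 0.2453 0.1506] F [ 10.2 -17.4  -8.4] w 0.0077 g 69.5
 20.21 [0.4365 0.2446 0.1306] F [ 10.7 -18.5  -6.9] w 0.0072 g 68.9
 20.55 [0.4294 0.2441 0.1097] F [ 12.9 -20.8  -3.8] w 0.0075 g 69.3
 20.89 [0.4277 0.2471 0.0908] F [  9.5 -13.2  17.4] w 0.0076 g 82.8
```

View pics/flap.png

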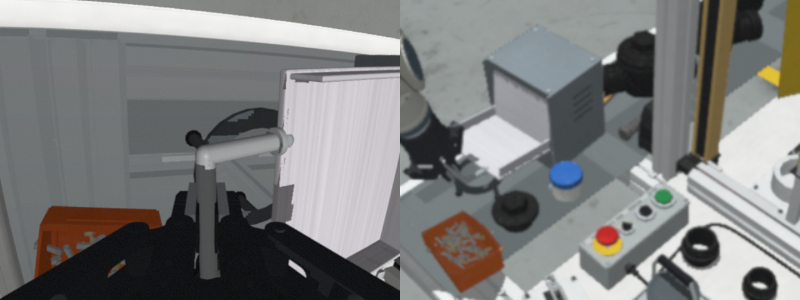

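The flap is fully down: in the right half it lies open, and 17 N up shows it is on the stop. Now I'll fetch the union.

```bash
python3 - <<'E'
from h import *
manip.command_gripper(.04);st("rel")
manip.servo_line(barpose(1.42,.28,back=.10)[0],rate=.15)
manip.move_to([.46,0.1,.36],down(120));manip.move_to([.56,-.26,.34],down(195))
manip.command_gripper(.082)
ux,uy=.660,-.2735
manip.move_to([ux,uy,.20],down(195));st()
manip.servo_line([ux,uy,.034],rate=.12);st("at")
manip.command_gripper(0,35);st("grip")
manip.servo_line([ux,uy,.10],rate=.12);st("lift")
manip.servo_line([ux-.04,uy,.32],rate=.25);st("up")
c=cam("wrist");s=cam("scene")
cv2.imwrite("pics/g.png",np.hstack([cv2.resize(c["image"],(400,300)),cv2.resize(s["image"][100:400,140:540],(400,300))])[:,:,::-1])
E
```

```text
rel 21.41 [0.4241 0.2469 0.0887] F [ 0.5 -0.   0.2] w 0.0397 g 0.0
 26.21 [ 0.66   -0.2737  0.2007] F [ 0.5 -0.2  1.3] w 0.0823 g 0.0
at 27.74 [ 0.6606 -0.2738  0.035 ] F [-0.2  0.3  0.5] w 0.082 g 0.0
grip 28.1 [ 0.6605 -0.2737  0.0353] F [-1.4  0.2  5.1] w 0.0567 g 36.8
lift 28.8 [ 0.6597 -0.2733  0.0998] F [ 0.1 -0.6 -0.4] w 0.0568 g 37.3
up 29.84 [ 0.6193 -0.2731  0.3181] F [ 0.3  0.1 -1.4] w 0.0566 g 37.3
```

View pics/g.png

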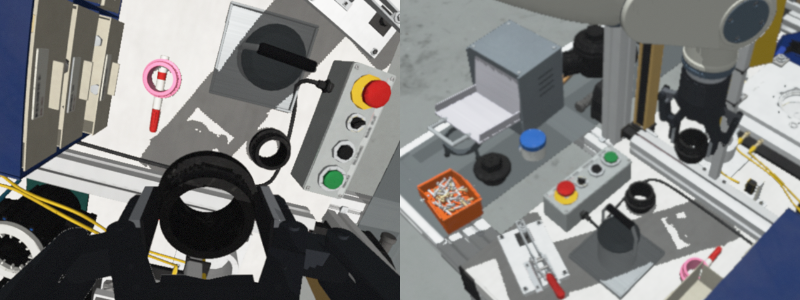

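Grip width is about 57 mm, so this is the small union, and it's held upright at (205,200). The flap is open. I'll place it now.

```bash
python3 - <<'E'
from h import *
n=BX*np.cos(1.4)+Z*np.sin(1.4);d=-BX*np.sin(1.4)+Z*np.cos(1.4)
o=(R.from_rotvec((np.pi/2-1.4)*BY)*R.from_rotvec(down(183))).as_rotvec()
print(R.from_rotvec(o).as_matrix()[:,2],n)
tgt=lambda h: HINGE+.07*d+(.003+.0353+h)*n
assert manip.solve_ik(tgt(.15),o) is not None and manip.solve_ik(tgt(0),o) is not None
manip.move_to([.46,0,.38],down(190))
manip.move_to(tgt(.15),o);st()
manip.servo_line(tgt(.015),rate=.12)
h=.008
while h>-.008:
    manip.servo_line(tgt(h),rate=.03);
    if manip.get_contact_force()[2]>2.5: break
    h-=.0015
st("placed h=%.4f"%h)
manip.command_gripper(.082);st("rel")
manip.servo_line(tgt(.16),rate=.15);manip.hold(.4)
c=cam("wrist");s=cam("scene")
cv2.imwrite("pics/p.png",np.hstack([cv2.resize(c["image"],(400,300)),cv2.resize(s["image"][100:340,140:460],(400,300))])[:,:,::-1])
E
```

```text
[-0.16973421 -0.00889539 -0.98544973] [0.16973421 0.00889539 0.98544973]
 32.32 [0.5614 0.2531 0.2579] F [-0.3  0.3  0.2] w 0.0568 g 37.3
placed h=0.0020 34.98 [0.5362 0.2528 0.1127] F [-1.9 -0.8  8.3] w 0.0567 g 38.1
rel 35.35 [0.5359 0.2527 0.1114] F [-0.6 -0.1 -0.4] w 0.0821 g 0.0
```

View pics/p.png

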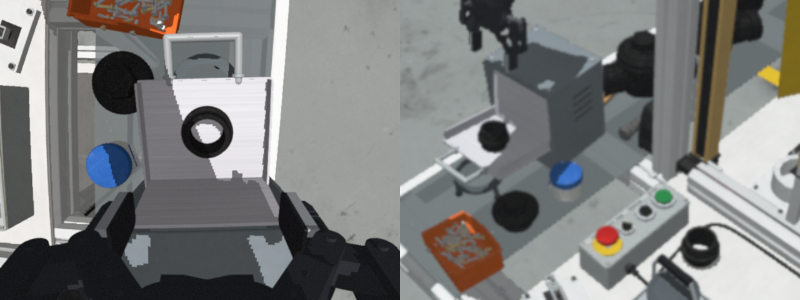

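The union stands on the open flap at (207,131), let go of. Now I'll grip the bar again and reverse the arc.

```bash
python3 - <<'E'
from h import *
S=.2
manip.move_to(*barpose(1.41,.28,back=.13));manip.command_gripper(.04)
manip.servo_line(*barpose(1.41,.28),rate=.12);st("at")
manip.command_gripper(0,70);st("grip")
for f in np.linspace(1.41,-.01,12)[1:]:
    manip.servo_line(*barpose(f,S*max(f,0)),rate=.1);st()
    if np.linalg.norm(manip.get_contact_force())>60: print("STOP");break
c=cam("top");s=cam("scene")
cv2.imwrite("pics/c.png",np.hstack([cv2.resize(c["image"][140:300,130:343],(400,300)),cv2.resize(s["image"][100:340,140:460],(400,300))])[:,:,::-1])
E
```

```text
at 40.54 [0.4248 0.2471 0.0913] F [-0.3  1.2  0.7] w 0.04 g 0.0
grip 40.94 [0.4272 0.2475 0.0925] F [10.3 -6.1  3.4] w 0.0078 g 67.8
 41.32 [0.4326 0.2483 0.1148] F [ 9.2 -2.3 -1.4] w 0.0077 g 68.6
 41.69 [0.4409 0.2489 0.1359] F [11.7 -0.1 -5.5] w 0.0078 g 69.2
 42.07 [0.4514 0.2492 0.1558] F [11.2 -0.7 -7.5] w 0.0079 g 68.2
 42.44 [0.4645 0.2502 0.1738] F [ 14.    3.7 -12.7] w 0.0076 g 68.0
 42.82 [0.4795 0.2516 0.1904] F [ 10.8   8.9 -10.7] w 0.0076 g 68.5
 43.19 [0.4964 0.2527 0.2049] F [ 7.9  9.5 -7.8] w 0.0078 g 68.2
 43.57 [0.5142 0.254  0.2162] F [ 6.1 13.1 -9.5] w 0.0076 g 68.5
 43.94 [0.5345 0.2557 0.2263] F [ 2.1 15.  -4.8] w 0.0076 g 68.8
 44.32 [0.5562 0.2572 0.2338] F [ 1.2 15.3 -2. ] w 0.0078 g 68.5
 44.69 [0.5776 0.2589 0.2378] F [-0.5 17.5  0.3] w 0.0073 g 68.6
 45.07 [0.5999 0.2602 0.2384] F [-0.1 17.  -2.6] w 0.0075 g 71.9
```

View pics/c.png

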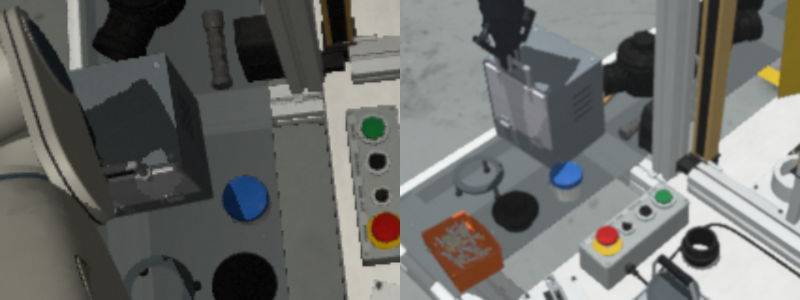

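The flap looks shut and the union has gone inside. I'll press until the stop resists, then release and back off.

```bash
python3 - <<'E'
from h import *
for f in(-.02,-.03,-.04,-.05):
    manip.servo_line(*barpose(f,0,r=.175),rate=.03);st(f)
    if manip.get_contact_force()[0]<-12: break
manip.command_gripper(.04);st("rel")
p=manip.get_position();manip.servo_line([p[0],p[1],.36],rate=.15)
manip.move_to([.40,.2,.40],down(100));manip.hold(.3)
a=cv2.imread("pics/scene.png")[100:340,140:460];s=cam("scene")["image"][100:340,140:460,::-1]
t=cam("top")["image"][150:300,140:440,::-1]
cv2.imwrite("pics/f.png",np.vstack([np.hstack([cv2.resize(a,(400,300)),cv2.resize(s,(400,300))]),cv2.resize(t,(800,300))]))
st()
E
```

```text
-0.02 45.42 [0.6007 0.2602 0.2384] F [-2.3 16.4 -2. ] w 0.0073 g 72.0
-0.03 45.67 [0.6018 0.2603 0.2384] F [-3.9 16.7 -0.1] w 0.0075 g 72.2
-0.04 45.92 [0.6019 0.2603 0.2384] F [-11.9  16.3   5.4] w 0.0073 g 72.7
-0.05 46.17 [0.602  0.2603 0.2383] F [-18.9  15.4   9.4] w 0.0075 g 73.2
rel 46.58 [0.607  0.2561 0.2378] F [ 0.4 -0.5  0.4] w 0.0396 g 0.0
 48.83 [0.4004 0.2001 0.3997] F [-0.   0.1 -0.3] w 0.04 g 0.0
```

View pics/f.png

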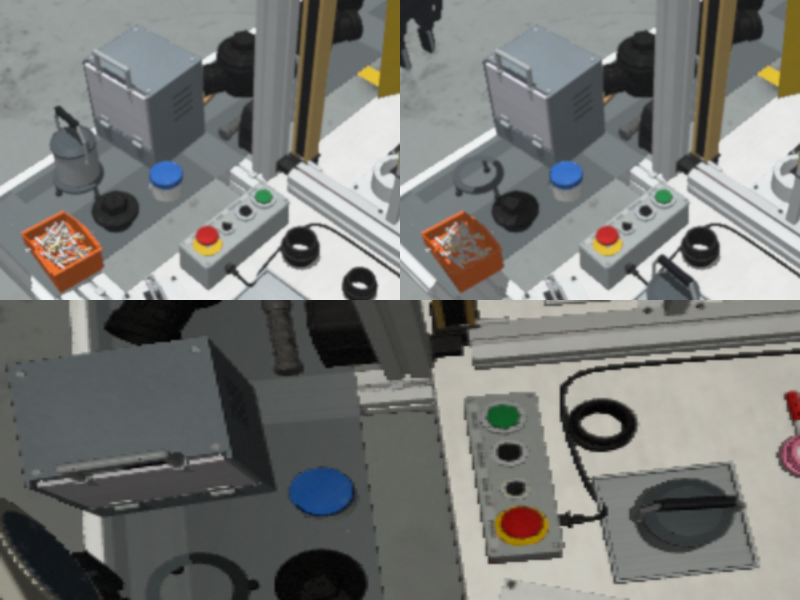

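The flap matches its original shut appearance, with the bar at (110,70) before and (510,70) now. The pot stands in the tray and the bystanders haven't moved, so I'm handing in.

```bash
python3 -c "
from rig import manip
print(manip.sign_off())"
```

```text
the job is handed in; nothing more can be done
None
```

I handed the job in at about 49 s: the pot stands in the drip tray, the flap is shut with the smaller union inside the box, and the other items look unmoved in the final pictures; no verdict came back.

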